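# Bolt the mould frame's gate against its spring catch

## Robot

A 6-joint arm with a two-finger parallel gripper is mounted at the origin on a cart in front of the work surface, level with it; the furniture and walls round the work are solid. World frame = base frame: x ahead of the robot, y to its left, z up, the work surface at z = 0. Lengths are in m, angles in rad, forces in N, time in s.
With the tool pointing down it reaches from about 0.35 to 0.775 m from the base axis. Payload 7.3 kg.
Tool frame: the origin (TCP) lies at the very end of the fingers, on their centre line; the grasp point (between the pads) lies env.grasp_offset behind it (env.grasp_offset is the distance from the TCP to the grasp point, in m); z points along the fingers, y is the line along which they close (so a half turn about z gives the same grasp; the last joint's range is limited). The gripper opens to 92 mm and grips with 3 to 60 N. Pads are 19 mm wide; open, the fingers measure 130 mm over their backs; the gripper's body (75 mm by 190 mm) begins 47 mm behind the grasp point.
Start: joints at [-1.335, 0.342, 1.524, -0, 1.275, -0.146], TCP at [0.196, -0.487, 0.227] pointing down, gripper open.
Joint ranges: [-2.53, 2.53], [-0.77, 2.02], [0.04, 2.7], [-1, 4.14], [0.28, 2.66], [-3.11, 3.11]. Speed limits (rad/s): [2.57, 2.57, 3.14, 3.14, 3.14, 3.14].

## Interface

Orientations are given as a 3x3 rotation matrix whose columns are the frame's x, y, z axes.
In Python, from workcell import env gives the robot as it stands.
- The arm moves only by the tool send_rows, never from a script. Its argument "deltas" is a list of rows, each an object with "dp": the shift along the tool's x, y, z in mm, a list of three; "yaw": the turn about the tool's z in rad; "hand": the opening, from 0 (shut) to 1 (fully open). In form: [{"dp": [x, y, z], "yaw": yaw, "hand": hand}, ...]. A call has 1 to 5 rows; each row shifts and turns the commanded pose from where the row before left it, along the tool's axes as they then stand; what a row does not reach is not made up. A row lasts 1/8 s, in which the tool goes at most 62.5 mm and 10.7 degrees, less where a joint would pass 70% of its speed; a pose out of reach is approached as far as the arm can. A call with a gripper value outside its range is refused whole. The fingers move at their own pace and stop on an object; "grip_force" is the grip in N (left out, the last holds). Time passes only in rows, so rows that do not move let the fingers close. It gives the time, the measured TCP pose, the force, the opening and the grip force at its end, in the units of the state.
- env.sense(): the state, without advancing time (a new reading comes with each control period).
- env.grab_frame(name): name is "side" or "top"; returns a dict with "image" (420x560x3 uint8, blue, green, red), "depth" (420x560 float32, m along the optical axis (not along the pixel's ray), 0 where there is no reading), "K" (3x3 intrinsics, pixels), "rvec" (rotation vector, rad) and "tvec" (3), from world to camera coordinates, as OpenCV has them. Camera axes: x right, y down, z forward; pixel columns grow to the right and rows downward; lengths in m; the calibration is good to about 2 mm. A picture is of the moment at which its call begins.
- env.finish_job(): hands the job in; it is judged then, once.
The state is a dict: "time": time; "joints": joint angles; "qd": joint speeds; "joint_torque": joint torques, N m; "tcp_pos": TCP position; "orientation": TCP orientation; "wrist_force": force on the tool from outside, world axes, zero at the start; "moment": the same for the moment, N m; "opening": finger opening in m; "gripper_force": force on a finger pad.
Only numpy, scipy, OpenCV 4.12 (cv2) and the standard library are available. Lean on these libraries where they do the work, as an engineer would, in place of code of your own. Each camera call takes 0.05 s, during which the arm holds its last target. There are 200 camera calls.

## Task

Push the wooden gate at the front of the plaster mould's frame shut. Then press the spring catch plate down with one fingertip and, keeping it down, push the bolt's upright thumb tab with the other fingertip until the bolt is fully home in the gate's keeper; let go so that the catch springs up and locks it. Do not force the bolt, and leave the loose things around it where they are.

Things in the scene. Friction and masses are not known exactly. Their poses are not given: they have to be found in the camera images.
- frame: fixed wooden tray with a white plaster mould in it. Origin on the table under the bolt's line; x points from the gate to the tray's back, y along the shut gate to its hinge (the bolt slides to +y), z up. Base board x -14 to 136, y -187 to 103 mm; walls 32 mm high. Steel bolt plate with staples (to 53 mm high) and catch at x -96 to 28, y -194 to -76 mm; tab starts at y -135 mm
- gate (a joint): hinge of the gate, rad: 0 = shut on its stop, positive = swung open to the front (-x of the frame), starts 0.25 to 0.5. Upright pin at frame x 0, y 87 mm. Light friction holds it where it is left. Wooden board 158 mm long, 14 thick, 8 to 32 mm above the table; near its free right end a steel keeper loop stands on top, 32 mm wide, to 55 mm high, 4 mm clear each side of the bolt
- gate_face (a point): point on the outer (front) face of the gate, 105 mm from the hinge pin, 20 mm above the table; push here. Its axes turn with the gate: -x out of the face, y along the gate to the hinge, z up. Gate shut: at frame x -7, y -18 mm
- bolt (a joint): travel of the 12 mm steel bolt, m: 0 = drawn (starts 0 to 0.0015), home from 0.034 on, end stop 0.042. Slides along frame +y with 1.5 N friction and stays where it is left. With the catch up a tooth blocks it at 0.002; from 0.034 the tooth can rise behind it
- bolt_tab: upright flat steel thumb tab on the bolt, 30 mm wide (x), 10 mm thick (y), with a small foot 16 mm long in y up to 52 mm above the table. Origin at the middle of the tab's lower edge, 48 mm above the table; its top is 86 mm above the table. Axes as the frame's; push its -y face towards +y
- catch (a joint): how far the spring catch is pressed down, m: 0 = up, 0.010 = bottom stop. Frees the bolt once deeper than 0.0045; springs up when let go (4 N to start, 8 N at the bottom). While the bolt is part way along it cannot come up
- catch_plate: flat dark steel thumb plate of the catch, in front of the bolt and parallel to it, 40 mm wide (x), 116 mm long (y). Origin at the middle of its top face, 68 mm above the table when up; centred at frame x -55, y -138 mm, its near edge 35 mm from the bolt's line. Axes as the frame's. Sinks straight down; a fingertip can slide along it
- by_sanding_block_0: black abrasive block 46 x 74 x 27 mm lying loose on the mould frame's base board behind the bolt; leave it alone. Origin at the centre of its underside
- by_paint_pot_2: small round white paint pot with dark yellow paint, 44 mm across, 30 mm high, standing in front of the catch plate; leave it alone. Origin at the centre of its underside
- by_cup_07: bisque cup, 83 mm across, 84 mm high, to the left of the frame; leave it alone. Origin at the centre of its underside
- by_wooden_rib: wooden rib 36 x 100 x 8 mm lying in front of the frame on the left; leave it alone. Origin at the centre of its underside
- by_sanding_block_1: black abrasive block 52 x 80 x 25 mm on the table at the right; leave it alone. Origin at the centre of its underside
- by_needle_tool: brown-handled needle tool 172 mm long, 13 mm thick, on the table at the right; leave it alone. Origin at the centre of its underside
- by_bowl_0: low bisque bowl 127 mm across, 47 mm high, on the table at the left; leave it alone. Origin at the centre of its underside

How it is judged:
On the way, in this order (a step that is already met when the one before it is completed fails the run):
1. the gate is pushed shut (value of joint gate below 0.04 rad), for 0.1 s.
2. with the gate shut, a fingertip holds the catch plate down while the other pushes the bolt's tab along (value of joint gate below 0.05 rad and value of joint catch above 0.0035 m and value of joint bolt above 0.005 m and contact force between the fingers and catch_plate above 0.5 N and contact force between the fingers and bolt_tab above 0.3 N), for 0.05 s.
At the end, for the whole second after the job is handed in: The gate is shut (within 0.05 rad), the bolt is home in the keeper (travel at least 33.5 mm) and at rest, and the catch has sprung up (within 2 mm of its top) (value of joint gate below 0.05 rad and value of joint bolt above 0.0335 m and value of joint catch below 0.002 m and velocity of joint bolt below 0.005 m/s); the robot touches nothing.
It fails at once if a loose thing nearby is lifted or pushed aside by more than 25 mm (distance of any of by_sanding_block_0, by_paint_pot_2, by_cup_07, by_wooden_rib, by_sanding_block_1, by_needle_tool, by_bowl_0 from where it was at the start of the episode above 0.025 m).
It fails at once if the bolt's tab is forced (pushed with more than 60 N) (contact force between the fingers and bolt_tab above 60 N).
It also fails if it takes over 48 s, if anything falls off the work surface, if the arm or the gripper's body presses on something with over 40 N, if the wrist force passes 120 N, or if a joint passes its speed limit or range.

## Working session

There is one attempt and no reset: what is moved stays moved. The work goes in short steps, Python scripts to look and compute and a tool call to move; the robot and the scene stay as the last step left them, time stands still between calls to the robot, and variables do not carry over. Pictures are saved under pics/ and viewed, at most 10 in all, crops included, and the job is handed in when it is done.

Besides the shell and the picture viewer there is one more tool, called after ">>>" as name(argument=value, ...), one argument or row to a line, values as JSON. send_rows: Moves the arm, as the interface text tells. Its arguments: {"type":"object","properties":{"deltas":{"type":"array"},"grip_force":{"type":"number"}},"required":["deltas"]}

```bash
mkdir -p pics; ls; cat > h.py <<'E'
import numpy as np, cv2
from workcell import env
def pts(f):
    K=f["K"];R=cv2.Rodrigues(np.array(f["rvec"],float))[0];t=np.array(f["tvec"],float).ravel()
    d=f["depth"];v,u=np.mgrid[:d.shape[0],:d.shape[1]]
    c=np.stack([(u-K[0,2])/K[0,0]*d,(v-K[1,2])/K[1,1]*d,d],-1)
    return (c-t)@R
E
python3 - <<'E'
from h import *
for n in("top","side"):
    f=env.grab_frame(n);cv2.imwrite(f"pics/{n}0.png",f["image"]);np.savez(f"{n}0.npz",**f)
    R=cv2.Rodrigues(np.array(f["rvec"],float))[0];print(n,-R.T@np.array(f["tvec"]).ravel(),f["K"][0,0])
s=env.sense();print(s["tcp_pos"],s["orientation"],s["wrist_force"],s["time"],s["opening"],env.grasp_offset)
E
```

```text
pics
top [0.47015417 0.0140209  1.6942165 ] 500.9952919453638
side [ 0.10249798 -1.18232784  0.62390317] 459.2408955390783
[ 0.19556292 -0.48684164  0.22612704] [[ 9.27984434e-01  3.72618854e-01 -2.81296193e-04]
 [ 3.72618893e-01 -9.27983547e-01  1.30278250e-03]
 [ 2.24403086e-04 -1.31377816e-03 -9.99999112e-01]] [-0.34391334 -0.48174949  0.4349273 ] 0.1 0.09159188604560324 0.0188
```

View pics/top0.png

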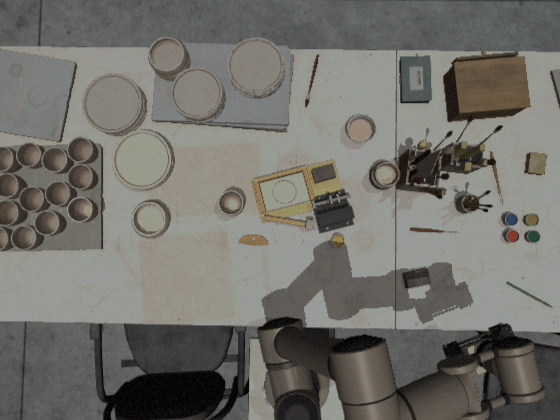

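View pics/side0.png

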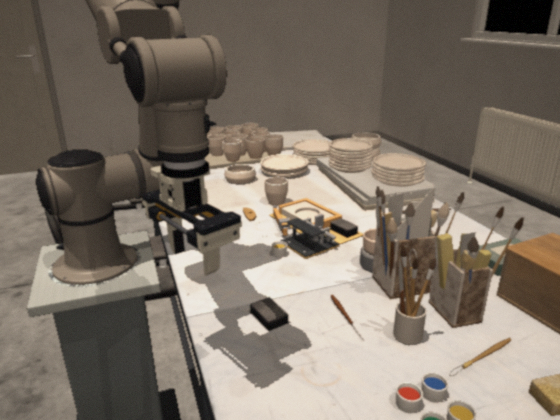

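The top view shows the frame at about (300,195), with the dark catch and bolt plate at (333,208), the gate ajar at (285,220), the pot at (337,240) and the rib at (253,239). I'll enlarge that area.

```bash
python3 - <<'E'
from h import *
f=dict(np.load("top0.npz"));g=dict(np.load("side0.npz"))
c=cv2.resize(f["image"][152:252,240:370],None,fx=6,fy=6,interpolation=cv2.INTER_CUBIC);cv2.imwrite("pics/topc.png",cv2.convertScaleAbs(c,alpha=1.4))
c=cv2.resize(g["image"][190:265,260:370],None,fx=7,fy=7,interpolation=cv2.INTER_CUBIC);cv2.imwrite("pics/sidec.png",cv2.convertScaleAbs(c,alpha=1.5))
P=pts(f)
np.set_printoptions(linewidth=250)
print((P[184:236:2,308:362:2,2]*1000).round().astype(int))
for uv in((184,308),(234,360)):print(uv,P[uv])
E
```

```text
[[  26   37    1    5    7   11    6   13    2   -1    7   11   17    4   10    1    9    4    4   -2    3    1   -6    0    3    9   -6]
 [  36   36    8    4    8    1    7    5    4   12   12   11   11   11    8   13    3    3    0    5    0    7   -7   -5   -4    3   10]
 [  27   42   11    7    8    4    9    4   12   10    8    6    6   10    4    9   14   -2    2   -2   -1    0   -7    0    2   -5    3]
 [  26   40    7    9    6   13    9   -1    9   10    3    5   11   14    1   12    8   10   11    0   -2   -1    3    1    4    4    4]
 [  12   38   29    1    7    4    3   10   11    4    8    6   11   11   16   19    9    8    6    4    8   10    2   -9    6   -2   -1]
 [   6   38   40    6    6    5    3    8   11   12   17   11    7   13   53   48   13   16   11   50   45   -1    3   -3    5 1694    2]
 [  29   26   35   12   15    6    7   11    6    9   85   86   16   12   48   54   48   47   45   41   43   -4   -7    4    2   11   -6]
 [  30   31   42   33   10   10   12   17   14   12   63   84   49   49   43   61   40   48    5    8    8    6    0    0    3    9   
[... 1886 characters left out ...]
 15   16    7    1   -1    1   -1    0   -2    0]
 [  58   59    0    3    7    9   14   10   14   14    5    8   15    7   13    6    8    5   -2   -6    2    3 1694   -2    7   -1    1]
 [  -1    7   -6    4    7    0   16    9    6   16   17   -1    4    2    4   -2   -6    7    1    5    0    3   -2    1    0    5   -2]
 [  -2    4   -2    2    4    7   18    6    0    2   -1   -1   13    2   -1    9    3    2   -1   -1   -2    0    4    1   -1    2   -5]
 [   4   -2    2   -4   -3   -1    2   -2    0   -1    8    3   -7   -2   27   37    3    5   -1    6    4    4   -2   -2    8   -4    4]]
(184, 308) [ 0.66759113 -0.0303796   0.02575265]
(234, 360) [ 0.5037282  -0.20815393  0.00364756]
```

View pics/topc.png

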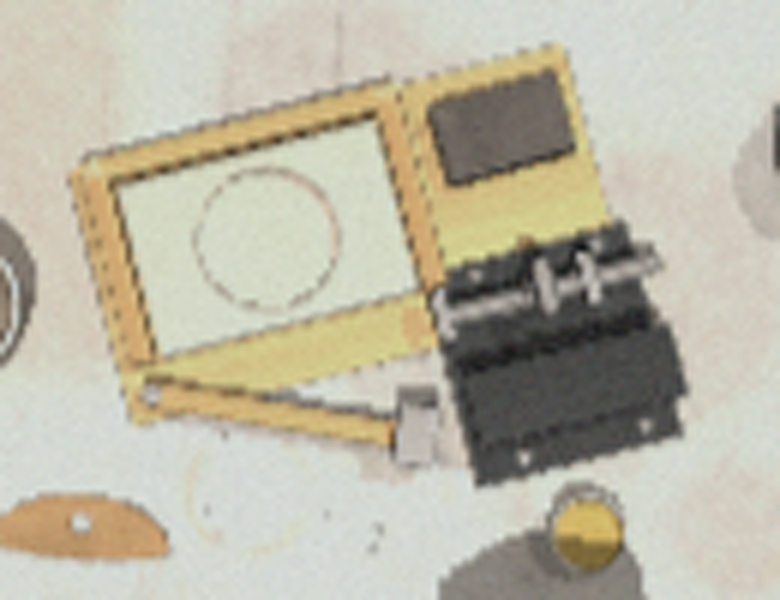

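View pics/sidec.png

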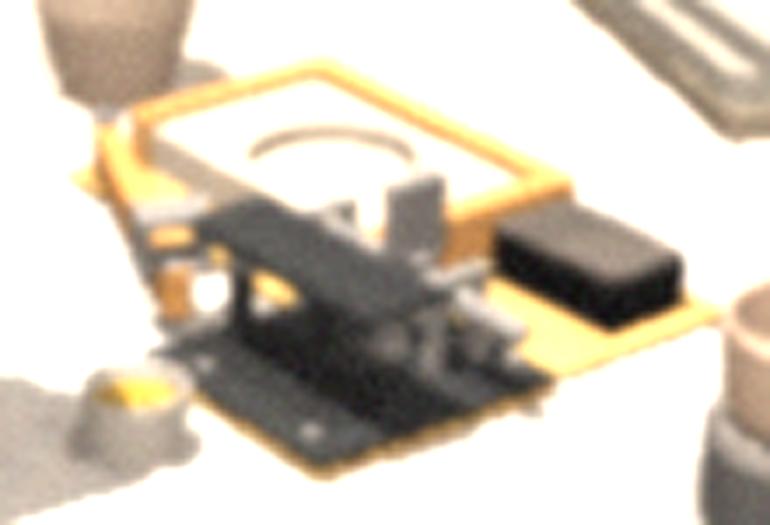

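The crops show the hinge pin at top pixel (265,217.5), the keeper on the open gate at about (309.5,222), the tab at about (330,199) and the catch plate at about (333,213). Next I'll fit the frame pose.

```bash
cat >> h.py <<'E'
def ray(f,u,v,z):
    K=f["K"];R=cv2.Rodrigues(np.array(f["rvec"],float))[0];t=np.array(f["tvec"],float).ravel()
    c=-R.T@t;d=R.T@np.array([(u-K[0,2])/K[0,0],(v-K[1,2])/K[1,1],1]);return c+d*(z-c[2])/d[2]
E
python3 - <<'E'
from h import *
f=dict(np.load("top0.npz"));P=pts(f);z=P[...,2]
roi=np.zeros(z.shape,bool);roi[200:232,312:360]=1
m=(roi&(z>.057)&(z<.084)).astype(np.uint8)
n,l,s,c=cv2.connectedComponentsWithStats(m);i=1+s[1:,4].argmax()
m=l==i
xy=np.array([ray(f,u,v,.068)[:2]*1000 for v,u in zip(*np.where(m))],np.float32)
print("plate rect",cv2.minAreaRect(xy),xy.mean(0),len(xy))
w=xy-xy.mean(0);d=np.linalg.svd(w,full_matrices=False)[2][0];print("dir",d*np.sign(d[1]))
m2=np.zeros(z.shape,bool);m2[190:206,320:338]=1;m2&=(z>.075)&(z<.1)
t=np.array([ray(f,u,v,.086)[:2]*1000 for v,u in zip(*np.where(m2))]);print("tab",t.mean(0),len(t))
pin=ray(f,240+152/6-.4,152+393/6-.4,.032)[:2]*1000;print("pin",pin)
hsv=cv2.cvtColor(f["image"],cv2.COLOR_BGR2HSV)
cor=[ray(f,240+a/6-.4,152+b/6-.4,h)[:2]*1000 for a,b,h in((75,165,.032),(565,47,.008),(135,420,.008))]
F=np.array([(-55,-138),(0,-135),(0,87),(136,103),(136,-187),(-14,103)],float)
W=np.array([xy.mean(0),t.mean(0),pin]+cor)
a=F-F.mean(0);b=W-W.mean(0)
U,S,V=np.linalg.svd(a.T@b);R=(V.T@np.diag([1,np.linalg.det(V.T@U.T)])@U.T);T=W.mean(0)-R@F.mean(0)
print("R",R,"ang",np.arctan2(R[1,0],R[0,0]),"T",T);print("res",(F@R.T+T-W).round(1))
k=ray(f,240+417/6,152+428/6,.055)[:2]*1000
print("keeper in frame",R.T@(k-T),"pot",R.T@(ray(f,240+587/6,152+530/6,.03)[:2]*1000-T))
np.savez("pose.npz",R=R,T=T)
s=env.sense();print(np.degrees(np.arctan2(*s["orientation"][1::-1,1])))
E
```

```text
plate rect ((561.8834838867188, -119.46115112304688), (42.19821548461914, 115.56102752685547), 15.556982040405273) [ 561.2656  -119.26607] 453
dir [-0.26459214  0.9643604 ]
tab [ 613.24190569 -100.84713968] 29
pin [554.08767271 111.31155432]
R [[ 0.96630031 -0.25741737]
 [ 0.25741737  0.96630031]] ang 0.26034855283785335 T [577.43868904  27.00749545]
res [[-1.4 -1.2]
 [-1.1 -2.6]
 [ 1.  -0.2]
 [ 1.8  4.9]
 [ 2.3 -1.7]
 [-2.6  1. ]]
keeper in frame [-57.45936007 -50.23611268] pot [-133.98736477 -128.47289372]
-68.12276040185114
```

The residuals are about 2 mm against the given sizes, so the fit holds. I'll turn the tool so its y lies along frame x, and close the fingers.

>>> send_rows(
  deltas=[
    {"dp":[0,0,0],"yaw":-0.17,"hand":0},
    {"dp":[0,0,0],"yaw":-0.17,"hand":0},
    {"dp":[0,0,0],"yaw":-0.17,"hand":0},
    {"dp":[0,0,0],"yaw":-0.17,"hand":0},
    {"dp":[0,0,0],"yaw":-0.17,"hand":0},
  ],
)

```text
time: 0.72
tcp_pos: [0.1956, -0.487, 0.2263]
orientation: [[0.327, 0.945, -0.0], [0.945, -0.327, 0.001], [0.001, -0.0, -1.0]]
wrist_force: [-0.3, 0.6, 0.4]
opening: 0.0462
gripper_force: 0.0
```

>>> send_rows(
  deltas=[
    {"dp":[0,0,0],"yaw":-0.17,"hand":0},
    {"dp":[0,0,0],"yaw":-0.17,"hand":0},
    {"dp":[0,0,0],"yaw":-0.17,"hand":0},
    {"dp":[0,0,0],"yaw":-0.09,"hand":0},
    {"dp":[0,0,0],"yaw":0,"hand":0},
  ],
)

```text
time: 1.35
tcp_pos: [0.1956, -0.487, 0.2264]
orientation: [[-0.257, 0.966, -0.0], [0.966, 0.257, 0.001], [0.001, 0.0, -1.0]]
wrist_force: [0.5, -0.1, -0.5]
opening: 0.0007
gripper_force: 0.0
```

```bash
cat >> h.py <<'E'
def st():
    s=env.sense();p=np.load("pose.npz");R,T=p["R"],p["T"];a=np.arctan2(R[1,0],R[0,0])
    q=np.array(s["tcp_pos"])*1000;o=s["orientation"];F=np.array(s["wrist_force"])
    print("t",round(s["time"],2),"frame xy",(R.T@(q[:2]-T)).round(1),"z",q[2].round(1),"yerr",round(np.arctan2(o[1,1],o[0,1])-a,4),"Fframe",(R.T@F[:2]).round(2),"Fz",F[2].round(2),"open",round(s["opening"]*1000,1),"q",np.round(s["joints"],2))
E
python3 -c "from h import *;st()"
```

```text
t 1.35 frame xy [-501.3 -398.4] z 226.4 yerr -0.0002 Fframe [ 0.42 -0.24] Fz -0.53 open 0.7 q [-1.33  0.34  1.52  0.    1.28 -1.6 ]
```

>>> send_rows(
  deltas=[
    {"dp":[39,41,0],"yaw":0,"hand":0},
    {"dp":[39,41,0],"yaw":0,"hand":0},
    {"dp":[39,41,0],"yaw":0,"hand":0},
    {"dp":[39,41,0],"yaw":0,"hand":0},
    {"dp":[39,41,0],"yaw":0,"hand":0},
  ],
)

```text
time: 1.98
tcp_pos: [0.344, -0.2443, 0.2267]
orientation: [[-0.255, 0.967, 0.0], [0.967, 0.255, -0.0], [-0.0, 0.0, -1.0]]
wrist_force: [0.5, -0.1, -0.1]
opening: 0.0001
gripper_force: 0.0
```

>>> send_rows(
  deltas=[
    {"dp":[39,40,0],"yaw":0,"hand":0},
    {"dp":[39,40,0],"yaw":0,"hand":0},
    {"dp":[39,40,0],"yaw":0,"hand":0},
    {"dp":[39,40,0],"yaw":0,"hand":0},
    {"dp":[36,40,0],"yaw":0,"hand":0},
  ],
)

```text
time: 2.6
tcp_pos: [0.4877, -0.0069, 0.2267]
orientation: [[-0.256, 0.967, 0.0], [0.967, 0.256, -0.0], [-0.0, 0.0, -1.0]]
wrist_force: [0.6, -0.3, 0.4]
opening: 0.0001
gripper_force: 0.0
```

```bash
python3 -c "from h import *;st()"
```

```text
t 2.6 frame xy [-95.5  -9.7] z 226.7 yerr -0.0012 Fframe [ 0.5  -0.41] Fz 0.42 open 0.1 q [-0.17  0.27  1.62 -0.    1.25 -0.43]
```

>>> send_rows(
  deltas=[
    {"dp":[-4,0,50],"yaw":0,"hand":0},
    {"dp":[-4,0,50],"yaw":0,"hand":0},
    {"dp":[0,0,50],"yaw":0,"hand":0},
    {"dp":[0,0,40],"yaw":0,"hand":0},
    {"dp":[0,0,20],"yaw":0,"hand":0},
  ],
)

```text
time: 3.22
tcp_pos: [0.4878, -0.0163, 0.0144]
orientation: [[-0.256, 0.967, -0.004], [0.967, 0.256, 0.001], [0.001, -0.003, -1.0]]
wrist_force: [0.2, 0.0, 0.7]
opening: 0.0003
gripper_force: 0.0
```

>>> send_rows(
  deltas=[
    {"dp":[0,10,0],"yaw":0,"hand":0},
    {"dp":[0,10,0],"yaw":0,"hand":0},
    {"dp":[0,10,0],"yaw":0,"hand":0},
    {"dp":[0,8,0],"yaw":0,"hand":0},
    {"dp":[0,8,0],"yaw":0,"hand":0},
  ],
)

```text
time: 3.85
tcp_pos: [0.5343, -0.0046, 0.0171]
orientation: [[-0.258, 0.966, 0.001], [0.966, 0.258, -0.0], [-0.0, 0.001, -1.0]]
wrist_force: [0.0, 0.3, -0.5]
opening: 0.0005
gripper_force: 0.3
```

```bash
python3 -c "from h import *;st()"
```

```text
t 3.85 frame xy [-49.8 -19.4] z 17.1 yerr 0.0006 Fframe [0.11 0.24] Fz -0.49 open 0.5 q [-0.15  0.62  1.74 -0.    0.79 -0.41]
```

>>> send_rows(
  deltas=[
    {"dp":[0,6,0],"yaw":0,"hand":0},
    {"dp":[0,6,0],"yaw":0,"hand":0},
    {"dp":[0,4,0],"yaw":0,"hand":0},
    {"dp":[0,3,0],"yaw":0,"hand":0},
    {"dp":[0,1,0],"yaw":0,"hand":0},
  ],
)

```text
time: 4.47
tcp_pos: [0.553, 0.0005, 0.0166]
orientation: [[-0.258, 0.966, -0.0], [0.966, 0.258, -0.0], [-0.0, -0.0, -1.0]]
wrist_force: [-0.0, -1.3, 0.3]
opening: 0.0005
gripper_force: 0.3
```

>>> send_rows(
  deltas=[
    {"dp":[0,2,0],"yaw":0,"hand":0},
    {"dp":[0,1,0],"yaw":0,"hand":0},
  ],
)

```text
time: 4.72
tcp_pos: [0.5558, 0.0013, 0.0167]
orientation: [[-0.258, 0.966, -0.0], [0.966, 0.258, -0.0], [-0.0, -0.0, -1.0]]
wrist_force: [-0.7, -0.4, -0.8]
opening: 0.0004
gripper_force: 0.3
```

```bash
python3 - <<'E'
from h import *
st();f=env.grab_frame("side");cv2.imwrite("pics/s1.png",cv2.convertScaleAbs(cv2.resize(f["image"][170:280,190:370],None,fx=4,fy=4,interpolation=cv2.INTER_CUBIC),alpha=1.4))
E
```

```text
t 4.72 frame xy [-27.5 -19.3] z 16.7 yerr 0.0007 Fframe [-0.77 -0.21] Fz -0.77 open 0.4 q [-0.14  0.65  1.68 -0.    0.82 -0.4 ]
```

View pics/s1.png

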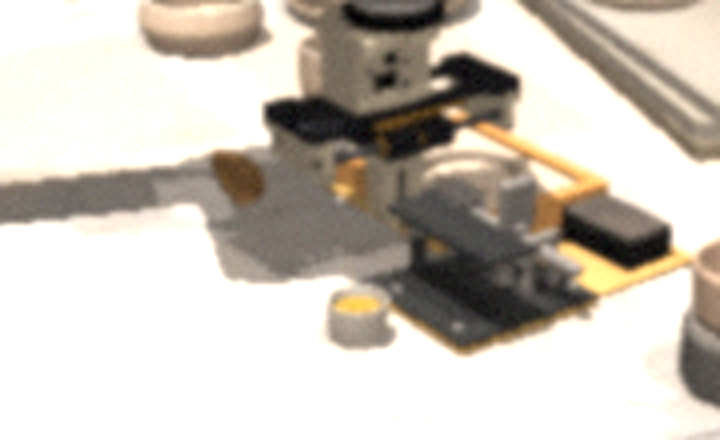

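The gripper is at the gate front, at about (380,190) in the crop, with nothing disturbed. There's no stop force yet, so I'll keep pushing.

>>> send_rows(
  deltas=[
    {"dp":[0,2,0],"yaw":0,"hand":0},
    {"dp":[0,2,0],"yaw":0,"hand":0},
  ],
)

```text
time: 5.03
tcp_pos: [0.5586, 0.002, 0.0166]
orientation: [[-0.258, 0.966, -0.003], [0.966, 0.258, -0.001], [0.0, -0.003, -1.0]]
wrist_force: [-7.9, -4.8, 6.0]
opening: 0.0005
gripper_force: 4.6
```

>>> send_rows(
  deltas=[
    {"dp":[0,2,0],"yaw":0,"hand":0},
    {"dp":[0,1,0],"yaw":0,"hand":0},
  ],
)

```text
time: 5.28
tcp_pos: [0.5587, 0.0021, 0.0165]
orientation: [[-0.259, 0.966, -0.009], [0.966, 0.259, -0.001], [0.001, -0.009, -1.0]]
wrist_force: [-15.1, -8.1, 11.0]
opening: 0.0004
gripper_force: 9.1
```

```bash
python3 -c "from h import *;st()"
```

```text
t 5.28 frame xy [-24.5 -19.2] z 16.5 yerr 0.0014 Fframe [-16.72  -3.95] Fz 11.02 open 0.4 q [-0.13  0.65  1.66 -0.    0.84 -0.39]
```

The gate is on its stop. I'll back off, rise, set the opening to about 38 mm and move behind the tab.

>>> send_rows(
  deltas=[
    {"dp":[0,-10,0],"yaw":0,"hand":0},
    {"dp":[0,-10,0],"yaw":0,"hand":0},
    {"dp":[0,0,-40],"yaw":0,"hand":0},
    {"dp":[0,0,-45],"yaw":0,"hand":0.41},
    {"dp":[0,0,-45],"yaw":0,"hand":0.41},
  ],
)

```text
time: 5.9
tcp_pos: [0.543, -0.002, 0.148]
orientation: [[-0.258, 0.966, 0.0], [0.966, 0.258, 0.0], [0.0, 0.0, -1.0]]
wrist_force: [0.0, 0.1, -0.7]
opening: 0.0159
gripper_force: 0.0
```

>>> send_rows(
  deltas=[
    {"dp":[-45,4,0],"yaw":0,"hand":0.41},
    {"dp":[-45,4,0],"yaw":0,"hand":0.41},
    {"dp":[-40,4,0],"yaw":0,"hand":0.41},
    {"dp":[-10,0,0],"yaw":0,"hand":0.41},
    {"dp":[0,0,0],"yaw":0,"hand":0.41},
  ],
)

```text
time: 6.52
tcp_pos: [0.5906, -0.1342, 0.1463]
orientation: [[-0.257, 0.966, -0.001], [0.966, 0.257, 0.001], [0.001, -0.0, -1.0]]
wrist_force: [0.5, 1.1, -0.3]
opening: 0.0378
gripper_force: 0.0
```

```bash
python3 - <<'E'
from h import *
st();f=env.grab_frame("side");cv2.imwrite("pics/s2.png",cv2.convertScaleAbs(cv2.resize(f["image"][160:270,240:400],None,fx=5,fy=5,interpolation=cv2.INTER_CUBIC),alpha=1.4))
E
```

```text
t 6.53 frame xy [ -28.8 -159.2] z 146.3 yerr -0.0003 Fframe [0.79 0.97] Fz -0.28 open 37.8 q [-0.35  0.56  1.4   0.    1.18 -0.61]
```

View pics/s2.png

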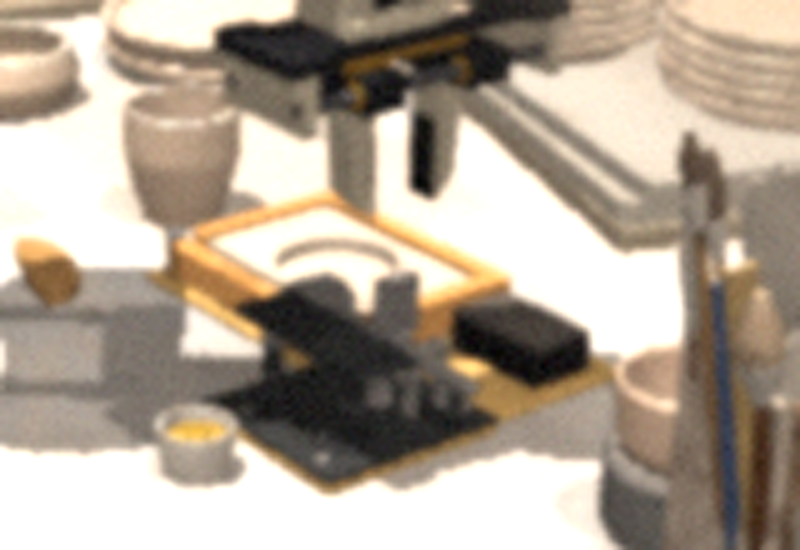

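The gate is shut and the fingers, at (350,160) and (435,145), hang above the plate and behind the tab. I'll descend.

>>> send_rows(
  deltas=[
    {"dp":[0,2,35],"yaw":0,"hand":0.41},
    {"dp":[0,0,30],"yaw":0,"hand":0.41},
    {"dp":[0,0,8],"yaw":0,"hand":0.41},
    {"dp":[0,0,4],"yaw":0,"hand":0.41},
    {"dp":[0,0,3],"yaw":0,"hand":0.41},
  ],
)

```text
time: 7.2
tcp_pos: [0.5936, -0.1336, 0.0678]
orientation: [[-0.258, 0.966, 0.002], [0.966, 0.258, -0.001], [-0.001, 0.002, -1.0]]
wrist_force: [0.1, 2.1, 3.3]
opening: 0.0374
gripper_force: 1.5
```

```bash
python3 -c "from h import *;st()"
```

```text
t 7.2 frame xy [ -25.8 -159.3] z 67.8 yerr 0.0011 Fframe [0.67 1.96] Fz 3.28 open 37.4 q [-0.35  0.65  1.48  0.    1.01 -0.61]
```

Contact with the plate comes at z≈68, as given. Pressing further.

>>> send_rows(
  deltas=[
    {"dp":[0,0,3],"yaw":0,"hand":0.41},
    {"dp":[0,0,3],"yaw":0,"hand":0.41},
    {"dp":[0,0,1.5],"yaw":0,"hand":0.41},
    {"dp":[0,0,0],"yaw":0,"hand":0.41},
  ],
)

```text
time: 7.7
tcp_pos: [0.5935, -0.1336, 0.0599]
orientation: [[-0.258, 0.966, 0.002], [0.966, 0.258, -0.0], [-0.001, 0.002, -1.0]]
wrist_force: [-0.6, 2.5, 6.4]
opening: 0.0378
gripper_force: 3.0
```

```bash
python3 -c "from h import *;st()"
```

```text
t 7.7 frame xy [ -25.8 -159.3] z 59.9 yerr 0.0005 Fframe [0.08 2.6 ] Fz 6.42 open 37.8 q [-0.35  0.66  1.49  0.    0.99 -0.61]
```

The catch is about 8 mm down. Now I'll push the tab gently.

>>> send_rows(
  deltas=[
    {"dp":[4,0,0],"yaw":0,"hand":0.41},
    {"dp":[4,0,0],"yaw":0,"hand":0.41},
    {"dp":[3,0,0],"yaw":0,"hand":0.41},
    {"dp":[3,0,0],"yaw":0,"hand":0.41},
    {"dp":[3,0,0],"yaw":0,"hand":0.41},
  ],
)

```text
time: 8.32
tcp_pos: [0.5902, -0.1195, 0.0606]
orientation: [[-0.258, 0.966, 0.005], [0.966, 0.258, -0.004], [-0.005, 0.003, -1.0]]
wrist_force: [1.0, -6.3, 6.4]
opening: 0.0374
gripper_force: 3.7
```

```bash
python3 -c "from h import *;st()"
```

```text
t 8.32 frame xy [ -25.4 -144.9] z 60.6 yerr 0.0008 Fframe [-0.62 -6.37] Fz 6.35 open 37.4 q [-0.33  0.65  1.51 -0.    0.98 -0.59]
```

>>> send_rows(
  deltas=[
    {"dp":[3,0,0],"yaw":0,"hand":0.41},
    {"dp":[3,0,0],"yaw":0,"hand":0.41},
  ],
)

```text
time: 8.57
tcp_pos: [0.5886, -0.1139, 0.0606]
orientation: [[-0.258, 0.966, 0.005], [0.966, 0.258, -0.004], [-0.005, 0.003, -1.0]]
wrist_force: [1.1, -6.5, 5.8]
opening: 0.0373
gripper_force: 3.7
```

```bash
python3 -c "from h import *;st()"
```

```text
t 8.57 frame xy [ -25.5 -139. ] z 60.6 yerr 0.0007 Fframe [-0.58 -6.54] Fz 5.8 open 37.3 q [-0.32  0.64  1.52 -0.    0.98 -0.58]
```

The bolt moves with a steady force, so I'll continue.

>>> send_rows(
  deltas=[
    {"dp":[3,0,0],"yaw":0,"hand":0.41},
    {"dp":[3,0,0],"yaw":0,"hand":0.41},
    {"dp":[3,0,0],"yaw":0,"hand":0.41},
    {"dp":[3,0,0],"yaw":0,"hand":0.41},
  ],
)

```text
time: 9.07
tcp_pos: [0.5854, -0.1022, 0.0606]
orientation: [[-0.258, 0.966, 0.004], [0.966, 0.258, -0.004], [-0.005, 0.003, -1.0]]
wrist_force: [0.7, -6.0, 6.5]
opening: 0.0374
gripper_force: 3.7
```

>>> send_rows(
  deltas=[
    {"dp":[3,0,0],"yaw":0,"hand":0.41},
    {"dp":[3,0,0],"yaw":0,"hand":0.41},
    {"dp":[2,0,0],"yaw":0,"hand":0.41},
  ],
)

```text
time: 9.45
tcp_pos: [0.5833, -0.0945, 0.0606]
orientation: [[-0.258, 0.966, 0.004], [0.966, 0.258, -0.004], [-0.005, 0.003, -1.0]]
wrist_force: [1.7, -5.6, 5.6]
opening: 0.0374
gripper_force: 3.7
```

```bash
python3 -c "from h import *;st()"
```

```text
t 9.45 frame xy [ -25.6 -118.9] z 60.6 yerr 0.0008 Fframe [ 0.17 -5.8 ] Fz 5.64 open 37.4 q [-0.29  0.63  1.54 -0.    0.96 -0.55]
```

>>> send_rows(
  deltas=[
    {"dp":[3,0,0],"yaw":0,"hand":0.41},
    {"dp":[3,0,0],"yaw":0,"hand":0.41},
    {"dp":[2,0,0],"yaw":0,"hand":0.41},
  ],
)

```text
time: 9.82
tcp_pos: [0.5812, -0.0867, 0.0606]
orientation: [[-0.258, 0.966, 0.004], [0.966, 0.258, -0.004], [-0.005, 0.003, -1.0]]
wrist_force: [0.0, -5.9, 6.2]
opening: 0.0377
gripper_force: 3.7
```

>>> send_rows(
  deltas=[
    {"dp":[2,0,0],"yaw":0,"hand":0.41},
    {"dp":[0,0,0],"yaw":0,"hand":0.41},
  ],
)

```text
time: 10.07
tcp_pos: [0.5807, -0.0845, 0.0606]
orientation: [[-0.258, 0.966, 0.004], [0.966, 0.258, -0.003], [-0.004, 0.003, -1.0]]
wrist_force: [0.5, -5.6, 6.4]
opening: 0.0376
gripper_force: 3.3
```

```bash
python3 - <<'E'
from h import *
st();f=env.grab_frame("side");cv2.imwrite("pics/s3.png",cv2.convertScaleAbs(cv2.resize(f["image"][190:265,280:370],None,fx=7,fy=7,interpolation=cv2.INTER_CUBIC),alpha=1.4))
E
```

```text
t 10.07 frame xy [ -25.6 -108.6] z 60.6 yerr 0.0009 Fframe [-1.   -5.52] Fz 6.38 open 37.6 q [-0.27  0.62  1.56 -0.    0.96 -0.53]
```

View pics/s3.png

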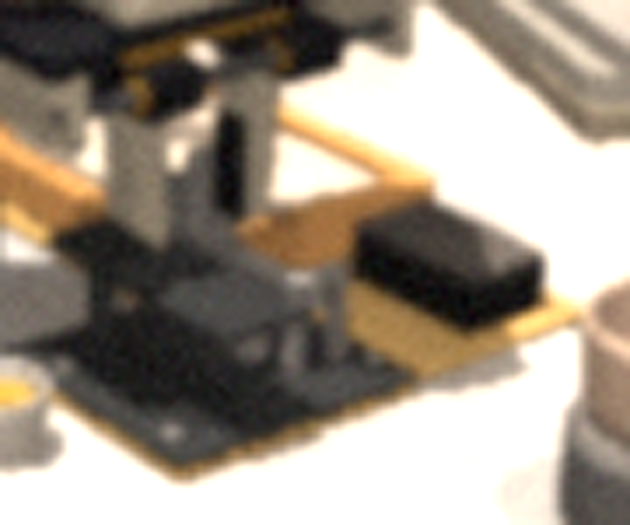

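The tab stands against the rear finger at (210,180) and has travelled most of its stroke. A little more until the stop is felt, so I know it is home.

>>> send_rows(
  deltas=[
    {"dp":[1.5,0,0],"yaw":0,"hand":0.41},
    {"dp":[0,0,0],"yaw":0,"hand":0.41},
  ],
)

```text
time: 10.38
tcp_pos: [0.5803, -0.0832, 0.0606]
orientation: [[-0.258, 0.966, 0.004], [0.966, 0.258, -0.004], [-0.004, 0.003, -1.0]]
wrist_force: [0.3, -4.8, 6.3]
opening: 0.0378
gripper_force: 3.4
```

>>> send_rows(
  deltas=[
    {"dp":[1.5,0,0],"yaw":0,"hand":0.41},
    {"dp":[0,0,0],"yaw":0,"hand":0.41},
  ],
)

```text
time: 10.62
tcp_pos: [0.5799, -0.0818, 0.0606]
orientation: [[-0.258, 0.966, 0.004], [0.966, 0.258, -0.004], [-0.005, 0.003, -1.0]]
wrist_force: [0.8, -4.9, 5.8]
opening: 0.0379
gripper_force: 3.5
```

```bash
python3 -c "from h import *;st()"
```

```text
t 10.62 frame xy [ -25.6 -105.8] z 60.6 yerr 0.0008 Fframe [-0.51 -4.96] Fz 5.8 open 37.9 q [-0.27  0.62  1.56 -0.    0.96 -0.53]
```

>>> send_rows(
  deltas=[
    {"dp":[1.5,0,0],"yaw":0,"hand":0.41},
    {"dp":[0,0,0],"yaw":0,"hand":0.41},
  ],
)

```text
time: 10.88
tcp_pos: [0.5799, -0.0815, 0.0606]
orientation: [[-0.258, 0.966, 0.005], [0.966, 0.258, -0.005], [-0.006, 0.003, -1.0]]
wrist_force: [0.6, -9.8, 4.7]
opening: 0.0377
gripper_force: 5.9
```

>>> send_rows(
  deltas=[
    {"dp":[1,0,0],"yaw":0,"hand":0.41},
    {"dp":[0,0,0],"yaw":0,"hand":0.41},
  ],
)

```text
time: 11.12
tcp_pos: [0.5799, -0.0814, 0.0606]
orientation: [[-0.258, 0.966, 0.005], [0.966, 0.258, -0.006], [-0.008, 0.004, -1.0]]
wrist_force: [2.8, -13.3, 3.5]
opening: 0.0375
gripper_force: 7.6
```

```bash
python3 - <<'E'
from h import *
st()
f=env.grab_frame("top");P=pts(f);z=P[...,2];p=np.load("pose.npz")
q=(P[...,:2]*1000-p["T"])@p["R"]
for n,lo,hi in(("tab",.075,.096),):
    m=(z>lo)&(z<hi)&(abs(q[...,0])<25)&(q[...,1]>-180)&(q[...,1]<-60);print(n,m.sum(),q[m].mean(0) if m.any() else 0,q[m].min(0),q[m].max(0))
E
```

```text
t 11.12 frame xy [ -25.6 -105.4] z 60.6 yerr 0.0003 Fframe [ -0.73 -13.55] Fz 3.54 open 37.5 q [-0.27  0.62  1.56 -0.01  0.95 -0.53]Traceback (most recent call last):
  File "<stdin>", line 6, in <module>
    return umr_minimum(a, axis, None, out, keepdims, initial, where)
ValueError: zero-size array to reduction operation minimum which has no identity
```

The end stop is reached at a low force. I'll release by backing off slightly in -y and then lifting.

>>> send_rows(
  deltas=[
    {"dp":[-4,0,0],"yaw":0,"hand":0.41},
    {"dp":[-1,0,0],"yaw":0,"hand":0.41},
    {"dp":[0,0,-15],"yaw":0,"hand":0.41},
    {"dp":[0,0,-40],"yaw":0,"hand":0.41},
    {"dp":[0,0,-50],"yaw":0,"hand":0.41},
  ],
)

```text
time: 11.8
tcp_pos: [0.5781, -0.0822, 0.165]
orientation: [[-0.258, 0.966, -0.003], [0.966, 0.258, 0.0], [0.001, -0.003, -1.0]]
wrist_force: [0.8, -0.0, -0.5]
opening: 0.0375
gripper_force: 0.0
```

>>> send_rows(
  deltas=[
    {"dp":[-40,-45,0],"yaw":0,"hand":0.41},
    {"dp":[-40,-45,0],"yaw":0,"hand":0.41},
    {"dp":[-40,-45,0],"yaw":0,"hand":0.41},
    {"dp":[-40,-45,0],"yaw":0,"hand":0.41},
    {"dp":[0,0,0],"yaw":0,"hand":0.41},
  ],
)

```text
time: 12.42
tcp_pos: [0.4441, -0.2865, 0.1648]
orientation: [[-0.253, 0.968, -0.001], [0.968, 0.253, -0.001], [-0.001, -0.001, -1.0]]
wrist_force: [-0.5, -0.1, 1.0]
opening: 0.0375
gripper_force: 0.0
```

```bash
python3 - <<'E'
from h import *
st()
f=env.grab_frame("top");P=pts(f);z=P[...,2];p=np.load("pose.npz")
q=(P[...,:2]*1000-p["T"])@p["R"]
m=(z>.075)&(z<.1)&(abs(q[...,0])<25)&(q[...,1]>-180)&(q[...,1]<-60);print("tab",m.sum(),q[m].mean(0))
m=(z>.03)&(z<.1)&(abs(q[...,0]+55)<15)&(abs(q[...,1]+138)<50);print("plate",m.sum(),z[m].mean(),np.median(z[m]))
f0=dict(np.load("top0.npz"));z0=pts(f0)[...,2];print("before",np.median(z0[m]))
cv2.imwrite("pics/end.png",cv2.convertScaleAbs(cv2.resize(f["image"][152:252,240:370],None,fx=6,fy=6,interpolation=cv2.INTER_CUBIC),alpha=1.4))
E
```

```text
t 12.43 frame xy [-209.5 -268.6] z 164.8 yerr -0.0051 Fframe [-0.53  0.04] Fz 0.99 open 37.5 q [-0.72  0.41  1.61 -0.    1.13 -0.97]
tab 29 [  1.55089174 -91.57786901]
plate 283 0.06915881626005414 0.06931156134879461
before 0.06919565450689688
```

View pics/end.png

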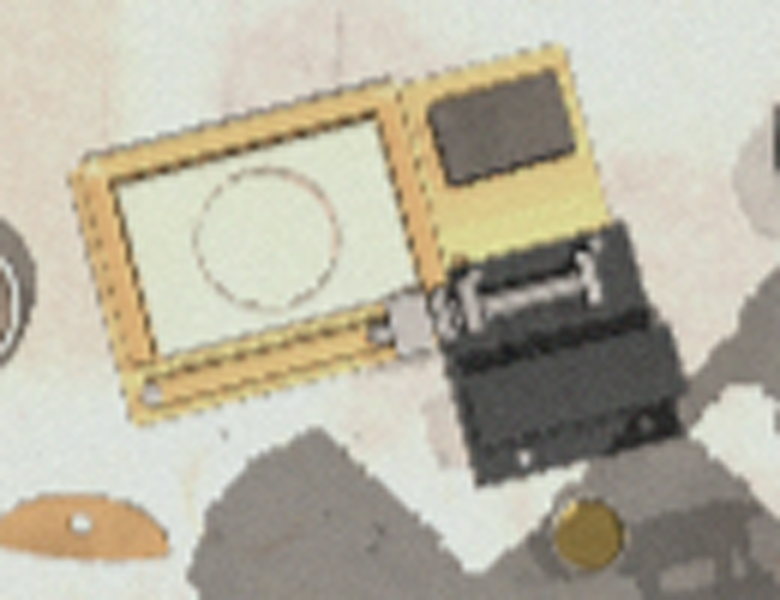

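The gate is shut. The bolt passes through the keeper with its tip at (380,333), the tab has travelled 41 mm, the catch plate is back at 69 mm, and the loose things have not moved.

```bash
python3 -c "
from workcell import env
print(env.finish_job())"
```

```text
the job is handed in; nothing more can be done
None
```

I shut the gate, pushed the bolt about 41 mm home through the keeper, and let the catch spring back up; the job is handed in, but it returned no verdict.

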